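# Lock the drip plate onto the glue-gun board

## Robot

A 6-joint arm with a two-finger parallel gripper is mounted at the origin on the work surface. World frame = base frame: x ahead of the robot, y to its left, z up, the work surface at z = 0. Lengths are in m, angles in rad, forces in N, time in s.
With the tool pointing down it reaches from about 0.25 to 0.775 m from the base axis. Payload 4 kg.
Tool frame: the origin (TCP) lies at the centre of the arm's flange, where the gripper is bolted on; the fingertips stand 199 mm ahead of it and the grasp point (between the pads) lies 180 mm ahead of it; z points along the fingers, y is the line along which they close (so a half turn about z gives the same grasp; the last joint's range is limited). The gripper opens to 94 mm and grips with 3 to 60 N. Pads are 16 mm wide; open, the fingers measure 119 mm over their backs; the gripper's body (75 mm by 177 mm) begins 78 mm behind the grasp point.
Start: joints at [1.097, 0.087, 1.371, -0, 1.684, -0.103], TCP at [0.199, 0.513, 0.405] pointing down, gripper open.
Joint ranges: [-3.1, 3.1], [-0.76, 2.03], [0.27, 2.55], [-1.08, 4.22], [0.17, 2.65], [-2.57, 2.57]. Speed limits (rad/s): [2.79, 2.79, 3.14, 3.14, 3.14, 3.14].

## Interface

Orientations are given as [roll, pitch, yaw] about the fixed x, y, z axes, in that order (R = Rz(yaw) Ry(pitch) Rx(roll)).
In Python, from bench import robot, eyes, models gives the robot as it stands.
- The arm moves only by the tool step_arm, never from a script. Its argument "commands" is a list that holds one entry, the list of rows, each a list of 7 numbers: the shift along the tool's x, y, z in mm, then the turn, a rotation vector about the tool's x, y, z in rad, then the finger opening in mm, from 0 to 94. In form: [[[tx, ty, tz, wx, wy, wz, gripper], ...]]. A call has 1 to 20 rows; each row shifts and turns the commanded pose from where the row before left it, along the tool's axes as they then stand; what a row does not reach is not made up. A row lasts 1/8 s, in which the tool goes at most 62.5 mm and 10.7 degrees, less where a joint would pass 70% of its speed; a pose out of reach is approached as far as the arm can. A call is refused whole if a number of a shift passes 62.5 or a number of a turn 0.188, either way. A call with a gripper value outside its range is refused whole. The fingers move at their own pace and stop on an object; the grip force is fixed at half the most. Time passes only in rows, so rows that do not move let the fingers close. It gives the time, the measured TCP pose, the force, the opening and the grip force at its end, in the units of the state.
- robot.get_obs(): the state, without advancing time (a new reading comes with each control period).
- eyes.snapshot(name): name is "side" or "top"; returns a dict with "color" (384x512x3 uint8, red, green, blue), "camera_matrix" (3x3 intrinsics, pixels), "D" ([k1, k2, p1, p2, k3] as OpenCV has them; the pictures are not rectified), "eye" and "rotation" of the camera in the world. Camera axes: x right, y up, looking along -z (the intrinsics and any distortion apply to the point x, -y, -z); pixel columns grow to the right and rows downward; lengths in m; the calibration is good to about 2 mm. A picture is of the moment at which its call begins. There is no depth.
- robot.close_job(): hands the job in; it is judged then, once.
Trained networks look in a picture, given as the dict that the camera call returned (one of the last four; its "shot" number tells which), for a name from the list of things; names that differ only in an ending like _2 or _b are one class to them, and where a whole thing is asked for, a point or a joint stands for the part that bears it (a point fixed in the world has none). Each returns a list of dicts, best first, with "confidence" (0 to 1); they miss things now and then, are a little off and sometimes report something else, mostly with a low value. They report only what shows in the picture. A call takes as long as a camera call. They do not tell look-alikes from the thing itself.
- models.masks_of(picture, query): "mask" (384x512 bool, what is visible of it) and "xy" ([column, row] in pixels, amid what is visible of it).
- models.tip_of(picture, query): "xy" ([column, row] in pixels: a listed point, or the origin of a listed thing).
The state is a dict: "time": time; "joint_positions": joint angles; "qvel": joint speeds; "joint_torque": joint torques, N m; "tool_pos": TCP position; "ee_rot": TCP orientation; "wrist_force": force on the tool from outside, world axes, zero at the start; "wrist_torque": the same for the moment, N m; "width": finger opening in m; "finger_force": force on a finger pad.
Only numpy, scipy, OpenCV 4.12 (cv2) and the standard library are available. Lean on these libraries where they do the work, as an engineer would, in place of code of your own. Each camera call takes 0.05 s, during which the arm holds its last target. There are 200 camera calls.

## Task

Fit the drip plate that has the long rectangular eye (yellow knob) onto the glue-gun board: tilt it so that its eye passes over the stud's wide red head, one end of the head first, then level it, so that it lies flat on the board with the stud through its eye and the head above it, and let go. Leave the other plate and the black glue gun where they are.

Things in the scene. Friction and masses are not known exactly. Their poses are not given: they have to be found in the camera images.
- drip_plate: Loose blue plate, 154x56x5 mm, 0.1 kg, lying flat. Origin: centre of its eye, underside; z up. The eye, a through hole 64 (x) by 36 (y), has rims 10 wide at its far end and sides; plate ends at x=+42 and x=-112. A yellow square knob 22x22 stands at x=-90, y=0, from z=5 to 50; grip it across y to keep the fingers clear of the stud.
- station: Fixed dark board 270 (x) by 120 mm; origin at table height on its stud's axis, board top z=15. Stud: round neck 10 wide, rigid red bar head 76 (x) by 12 (y), z=47 to 53. The head is longer than the eye: at 30 deg tilt the plate's low far rim goes under one head end, is drawn near the neck, then the other rim clears. Wire rest 50 tall at x=+105 to 118; knob goes to -x, the robot's side.
- spare_plate: Bystander beside the drip plate, on either side: a blue plate of the same size, 154x56x5 mm, but with a 20x20 hole too small for the head, and a black knob. Origin: centre of its hole, underside; knob at x=-90. Must stay within 30 mm of where it is.
- glue_gun: Bystander: black glue gun with an orange trigger, about 230 long, 130 across and 40 mm high, lying on its side beyond the plates. Origin: under its barrel, barrel along x. Must stay within 30 mm of where it is.
There are look-alikes about, which are no part of the job. What is shaped like the drip_plate but purple or turquoise is not meant.

How it is judged:
By the outcome, as a careful person would: the job done as asked, in the order asked, and still so for the second after the job is handed in, with the robot touching nothing.
It also fails if it takes over 40 s, if anything falls off the work surface, if the arm or the gripper's body presses on something with over 40 N, if the wrist force passes 120 N, or if a joint passes its speed limit or range.

## Working session

There is one attempt and no reset: what is moved stays moved. The work goes in short steps, Python scripts to look and compute and a tool call to move; the robot and the scene stay as the last step left them, time stands still between calls to the robot, and variables do not carry over. Pictures are saved under pics/ and viewed, at most 10 in all, crops included, and the job is handed in when it is done.

Besides the shell and the picture viewer there is one more tool, called after "Call:" by a JSON object that holds its "method" and its "body", one argument or row to a line. step_arm: Moves the arm, as the interface text tells. Its arguments: {"type":"object","properties":{"commands":{"type":"array"}},"required":["commands"]}

```bash
mkdir -p pics; ls
cat > h.py <<'E'
import numpy as np,cv2
from bench import robot,eyes,models
from scipy.spatial.transform import Rotation as Ro
def px2w(s,uv,z):
    p=cv2.undistortPoints(np.array([[uv]],float),np.array(s["camera_matrix"]),np.array(s["D"],float))[0,0]
    d=np.array(s["rotation"])@np.array([p[0],-p[1],-1]); e=np.array(s["eye"])
    return e+d*(z-e[2])/d[2]
def w2px(s,P):
    c=(np.atleast_2d(P)-np.array(s["eye"]))@np.array(s["rotation"])
    c=c*[1,-1,-1]
    return cv2.projectPoints(c.reshape(-1,1,3),np.zeros(3),np.zeros(3),np.array(s["camera_matrix"]),np.array(s["D"],float))[0][:,0]
def save(s,n): cv2.imwrite("pics/"+n,cv2.cvtColor(s["color"],cv2.COLOR_RGB2BGR))
E
python3 - <<'E'
from h import *
ims=[]
for n in("top","side"):
    s=eyes.snapshot(n); ims.append(s["color"]); print(n,np.round(s["eye"],3),np.round(s["rotation"],2).tolist())
    save(s,n+"0.png")
    for q,z in(("drip_plate",0.0),("station",0.0),("spare_plate",0.0),("glue_gun",0.0)):
        for r in models.tip_of(s,q)[:3]: print(q,r["confidence"],np.round(r["xy"],1),np.round(px2w(s,r["xy"],z),3))
print(robot.get_obs())
E
```

```text
pics
top [ 0.453 -0.099  1.064] [0.06, 0.02, -1.57]Traceback (most recent call last):
  File "<stdin>", line 7, in <module>
  File "h.py", line 7, in px2w
    return e+d*(z-e[2])/d[2]
                        ~^^^
IndexError: invalid index to scalar variable.
```

View pics/top0.png

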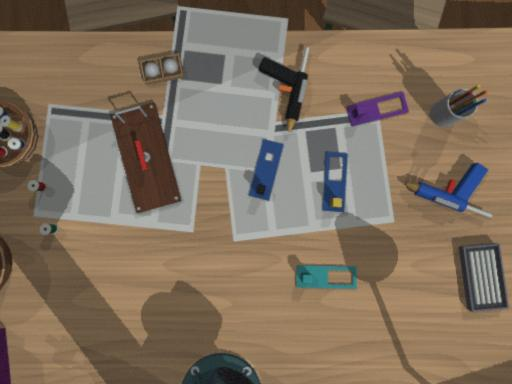

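```bash
sed -i 's/np.array(s\["rotation"\])/Ro.from_euler("xyz",s["rotation"]).as_matrix()/g' h.py
python3 - <<'E'
from h import *
for n in("top","side"):
    s=eyes.snapshot(n); print(n,np.round(s["eye"],3),np.round(s["rotation"],2).tolist())
    save(s,n+"0.png")
    for q,z in(("drip_plate",0.0),("station",0.0),("spare_plate",0.0),("glue_gun",0.0)):
        for r in models.tip_of(s,q)[:3]: print(q,r["confidence"],np.round(r["xy"],1),np.round(px2w(s,r["xy"],z),3))
o=robot.get_obs();print(o["tool_pos"],o["ee_rot"],o["time"],o["width"])
E
```

```text
top [ 0.453 -0.099  1.064] [0.06, 0.02, -1.57]
drip_plate 0.94 [388.4 101.1] [ 0.756 -0.437  0.   ]
drip_plate 0.77 [334.3 167. ] [ 0.581 -0.293  0.   ]
drip_plate 0.73 [342.2 276.8] [ 0.296 -0.31   0.   ]
station 0.7 [147.4 160.9] [0.598 0.199 0.   ]
spare_plate 0.83 [266.  159.3] [ 0.602 -0.114  0.   ]
glue_gun 0.65 [295.1  98.7] [ 0.764 -0.192  0.   ]
side [ 0.454 -0.852  0.463] [1.06, -0.01, -0.11]
drip_plate 0.75 [289.8 256.3] [ 0.579 -0.298  0.   ]
drip_plate 0.56 [399.7 302. ] [ 0.745 -0.437  0.   ]
station 0.85 [270.8 158.2] [0.606 0.18  0.   ]
spare_plate 0.6 [286.9 210. ] [ 0.603 -0.126  0.   ]
glue_gun 0.67 [361.1 224.8] [ 0.761 -0.205  0.   ]
[0.19931299 0.51260967 0.40472637] [3.14147943e+00 2.90790130e-05 2.77077326e+00] 0.6 0.09384620743704247
```

View pics/side0.png

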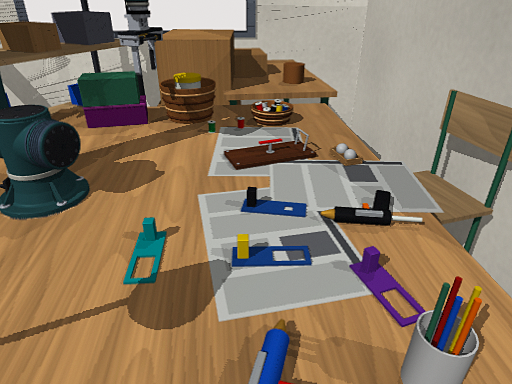

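Run:
```python
from h import *
def rect(s,m,z,lab):
    ys,xs=np.nonzero(m); 
    P=np.array([px2w(s,(x,y),z)[:2] for x,y in zip(xs,ys)])
    (c,wh,a)=cv2.minAreaRect((P*1000).astype(np.float32)); 
    w=P-P.mean(0); u,sv,vt=np.linalg.svd(w,full_matrices=False)
    print(lab,len(xs),"minrect",np.round(c,1),np.round(wh,1),round(a,1),"mean",np.round(P.mean(0)*1000,1),"pca",round(np.degrees(np.arctan2(vt[0,1],vt[0,0])),1))
s=eyes.snapshot("top"); t=eyes.snapshot("side")
for n,s,wins in(("top",s,((315,130,360,225),(120,130,165,185),(240,130,290,210))),("side",t,((225,225,320,275),(240,130,300,150),(230,180,315,220)))):
    hsv=cv2.cvtColor(s["color"],cv2.COLOR_RGB2HSV); H,S,V=[hsv[...,i].astype(int) for i in range(3)]
    def win(m,w):
        o=np.zeros_like(m); o[w[1]:w[3],w[0]:w[2]]=m[w[1]:w[3],w[0]:w[2]]; return o
    blue=(H>100)&(H<125)&(S>130); yel=(H>20)&(H<35)&(S>170)&(V>120); red=((H<6)|(H>174))&(S>150)&(V>90)
    rect(s,win(blue,wins[0]),.005,n+" plate"); rect(s,win(yel,wins[0]),.05,n+" knob")
    rect(s,win(red,wins[1]),.053,n+" head"); rect(s,win(blue,wins[2]),.005,n+" spare")
    m=models.masks_of(s,"station")[0]["mask"]; rect(s,m,.015,n+" station")
    im=s["color"].copy(); im[win(blue,wins[0])]=[0,255,0]; im[win(yel,wins[0])]=[255,0,255]; im[win(red,wins[1])]=[0,255,255]
    a=im[100:230,100:370] if n=="top" else im[120:285,200:400]
    cv2.imwrite("pics/m_%s.png"%n,cv2.cvtColor(cv2.resize(a,None,fx=2.9,fy=2.9,interpolation=0),cv2.COLOR_RGB2BGR))
```

```text
top plate 643 minrect [ 542.9 -292.8] [ 52.7 151.5] 85.9 mean [ 534.8 -291.1] pca 174.8Traceback (most recent call last):
  File "<stdin>", line 14, in <module>
  File "<stdin>", line 5, in rect
cv2.error: OpenCV(4.12.0) /io/opencv/modules/imgproc/src/convhull.cpp:143: error: (-215:Assertion failed) total >= 0 && (depth == CV_32F || depth == CV_32S) in function 'convexHull'
```

```bash
cat > meas.py <<'E'
from h import *
def rect(s,m,z,lab):
    ys,xs=np.nonzero(m)
    if len(xs)<4: print(lab,"none"); return
    P=np.array([px2w(s,(x,y),z)[:2] for x,y in zip(xs,ys)])
    (c,wh,a)=cv2.minAreaRect((P*1000).astype(np.float32)); 
    w=P-P.mean(0); u,sv,vt=np.linalg.svd(w,full_matrices=False)
    print(lab,len(xs),"minrect",np.round(c,1),np.round(wh,1),round(a,1),"mean",np.round(P.mean(0)*1000,1),"pca",round(np.degrees(np.arctan2(vt[0,1],vt[0,0])),1))
s=eyes.snapshot("top"); t=eyes.snapshot("side")
print(cv2.cvtColor(s["color"],cv2.COLOR_RGB2HSV)[203,334:340].tolist(),cv2.cvtColor(s["color"],cv2.COLOR_RGB2HSV)[152,141].tolist())
for n,s,wins in(("top",s,((315,130,360,225),(120,130,165,185),(240,130,290,210))),("side",t,((225,225,320,275),(240,130,300,150),(230,180,315,220)))):
    hsv=cv2.cvtColor(s["color"],cv2.COLOR_RGB2HSV); H,S,V=[hsv[...,i].astype(int) for i in range(3)]
    def win(m,w):
        o=np.zeros_like(m); o[w[1]:w[3],w[0]:w[2]]=m[w[1]:w[3],w[0]:w[2]]; return o
    blue=(H>100)&(H<125)&(S>130); yel=(H>18)&(H<35)&(S>150)&(V>110); red=((H<6)|(H>174))&(S>150)&(V>90)
    rect(s,win(blue,wins[0]),.005,n+" plate"); rect(s,win(yel,wins[0]),.05,n+" knob")
    rect(s,win(red,wins[1]),.053,n+" head"); rect(s,win(blue,wins[2]),.005,n+" spare")
    m=models.masks_of(s,"station")[0]["mask"]; rect(s,m,.015,n+" station")
    im=s["color"].copy(); e=lambda m:m
    im[win(blue,wins[0])]=[0,255,0]; im[win(yel,wins[0])]=[255,0,255]; im[win(red,wins[1])]=[0,255,255]
    a=im[100:230,100:370] if n=="top" else im[120:285,200:400]
    cv2.imwrite("pics/m_%s.png"%n,cv2.cvtColor(cv2.resize(a,None,fx=2.9,fy=2.9,interpolation=0),cv2.COLOR_RGB2BGR))
E
python3 meas.py
```

```text
[[26, 160, 177], [25, 157, 182], [25, 162, 180], [25, 160, 180], [25, 158, 179], [25, 160, 180]] [1, 186, 163]
top plate 643 minrect [ 543.1 -293. ] [ 52.7 151.2] 86.0 mean [ 534.6 -290.9] pca 174.7
top knob 59 minrect [ 486.2 -288.7] [17.3 17.6] 89.3 mean [ 486.9 -288.5] pca -54.5
top head 164 minrect [606.4 201.5] [77.6 13.9] 15.4 mean [606.7 201.7] pca -164.8
top spare 973 minrect [ 574.5 -113.1] [ 52.2 150.1] 75.6 mean [ 575.6 -113.7] pca 165.5
top station 4867 minrect [605.6 201.1] [275.2 124.4] 15.6 mean [605.6 200.8] pca -164.2
side plate 1005 minrect [ 540.9 -296.8] [ 58.5 153.1] 84.4 mean [ 536.8 -299.1] pca 179.8
side knob 255 minrect [ 485.1 -318.2] [71.9 18.8] 86.8 mean [ 484.3 -319.3] pca -93.1
side head 64 minrect [603.7 193.5] [77.5 21.2] 16.1 mean [602.7 193. ] pca -163.2
side spare 763 minrect [579.1 -88.5] [122.4 153.5] 75.6 mean [ 575.4 -120. ] pca -15.4
side station 1769 minrect [601.4 199.7] [278.8 188.8] 15.8 mean [601.3 183.6] pca -157.2
```

View pics/m_top.png

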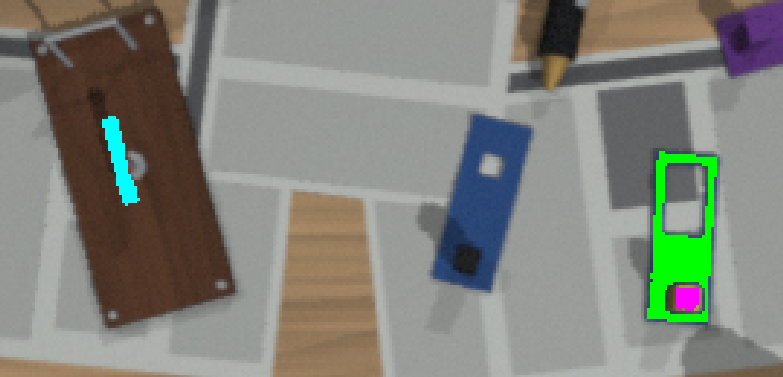

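```bash
cat > plan.py <<'E'
from h import *
def tool(yaw,pitch=0): # yaw of plate(deg), pitch=knob-up tilt
    return Ro.from_euler("z",yaw,degrees=True)*Ro.from_euler("y",pitch,degrees=True)*Ro.from_euler("z",180,degrees=True)*Ro.from_euler("x",180,degrees=True)
def now():
    o=robot.get_obs(); return np.array(o["tool_pos"]),Ro.from_euler("xyz",o["ee_rot"])
def rows(p,R,wps,g):
    for P,Q,n in wps:
        P=np.array(P)
        for k in range(n,0,-1):
            t=R.inv().apply(P-p)*1000/k; w=(R.inv()*Q).as_rotvec()/k
            t=np.round(t);w=np.round(w,3); print([*map(int,t),*map(float,w),g],end=",")
            p=p+R.apply(t/1000); R=R*Ro.from_rotvec(w)
        print("  |",np.round(p,4))
    return p,R
E
python3 - <<'E'
from plan import *
p,R=now(); print(p)
rows(p,R,[((.4875,-.289,.30),tool(-4),17)],94)
E
```

```text
[0.19928925 0.51262435 0.40473216]
[-33, -38, 6, 0.0, 0.0, -0.018, 94],[-32, -38, 6, 0.0, 0.0, -0.018, 94],[-32, -39, 6, 0.0, 0.0, -0.018, 94],[-31, -40, 6, 0.0, 0.0, -0.018, 94],[-30, -40, 6, 0.0, 0.0, -0.018, 94],[-29, -41, 6, 0.0, 0.0, -0.018, 94],[-29, -41, 6, 0.0, 0.0, -0.018, 94],[-28, -42, 6, 0.0, 0.0, -0.017, 94],[-27, -42, 6, 0.0, 0.0, -0.018, 94],[-26, -42, 6, 0.0, 0.0, -0.017, 94],[-26, -43, 6, 0.0, 0.0, -0.018, 94],[-25, -43, 6, 0.0, 0.0, -0.017, 94],[-24, -44, 7, 0.0, 0.0, -0.018, 94],[-23, -44, 6, 0.0, 0.0, -0.017, 94],[-23, -45, 7, 0.0, 0.0, -0.018, 94],[-22, -45, 6, 0.0, 0.0, -0.017, 94],[-20, -46, 7, 0.0, 0.0, -0.018, 94],  | [ 0.4871 -0.2891  0.2996]
```

Call:
{"method": "step_arm", "body": {
  "commands": [
    [[-33,-38,6,0,0,-0.018,94],[-32,-38,6,0,0,-0.018,94],[-32,-39,6,0,0,-0.018,94],[-31,-40,6,0,0,-0.018,94],[-30,-40,6,0,0,-0.018,94],[-29,-41,6,0,0,-0.018,94],[-29,-41,6,0,0,-0.018,94],[-28,-42,6,0,0,-0.017,94],[-27,-42,6,0,0,-0.018,94],[-26,-42,6,0,0,-0.017,94],[-26,-43,6,0,0,-0.018,94],[-25,-43,6,0,0,-0.017,94],[-24,-44,7,0,0,-0.018,94],[-23,-44,6,0,0,-0.017,94],[-23,-45,7,0,0,-0.018,94],[-22,-45,6,0,0,-0.017,94],[-20,-46,7,0,0,-0.018,94],[0,0,0,0,0,0,94]]
  ]
}}

```text
time: 3.15
tool_pos: [0.4873, -0.2919, 0.298]
ee_rot: [3.141, -0.002, 3.068]
wrist_force: [-0.3, 0.8, 0.0]
width: 0.0937
finger_force: 0.0
```

Run:
```python
from plan import *
s=eyes.snapshot("side"); c=s["color"][140:300,190:390]
cv2.imwrite("pics/a.png",cv2.cvtColor(cv2.resize(c,None,fx=3,fy=3),cv2.COLOR_RGB2BGR))
p,R=now(); print(p)
rows(p,R,[((.4875,-.289,.214),tool(-4),4)],94)
```

```text
[ 0.48704323 -0.2902916   0.29862869]
[0, 0, 21, 0.0, -0.0, -0.001, 94],[0, 0, 21, 0.0, -0.001, -0.0, 94],[0, 1, 21, 0.001, -0.0, -0.001, 94],[0, 0, 22, 0.0, -0.001, -0.0, 94],  | [ 0.487  -0.2892  0.2136]
```

View pics/a.png

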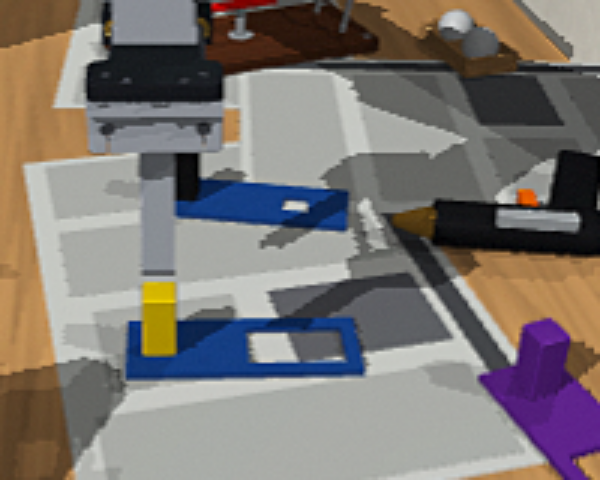

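The gripper hangs in line with the yellow knob (crop px 158,320), so I descend and close.

Call:
{"method": "step_arm", "body": {
  "commands": [
    [[0,0,21,0,0,0,94],[0,0,21,0,0,0,94],[0,0,21,0,0,0,94],[0,0,22,0,0,0,94],[0,0,0,0,0,0,94],[0,0,0,0,0,0,15],[0,0,0,0,0,0,15],[0,0,0,0,0,0,15],[0,0,0,0,0,0,15],[0,0,0,0,0,0,15],[0,0,0,0,0,0,15]]
  ]
}}

```text
time: 4.58
tool_pos: [0.487, -0.2892, 0.2146]
ee_rot: [3.141, -0.0, 3.072]
wrist_force: [0.6, -0.1, -0.5]
width: 0.0372
finger_force: 0.0
```

Call:
{"method": "step_arm", "body": {
  "commands": [
    [[0,0,0,0,0,0,15],[0,0,0,0,0,0,15],[0,0,0,0,0,0,15],[0,0,0,0,0,0,15],[0,0,-10,0,0,0,15],[0,0,-30,0,0,0,15],[0,0,-40,0,0,0,15],[0,0,-40,0,0,0,15],[0,0,0,0,0,0,15]]
  ]
}}

```text
time: 5.7
tool_pos: [0.4877, -0.2895, 0.3398]
ee_rot: [-3.137, 0.008, 3.072]
wrist_force: [0.1, 0.4, -1.3]
width: 0.022
finger_force: 29.9
```

```bash
cat >> plan.py <<'E'
SP=np.array([.606,.201,0]); SY=15.5
GZ=.2146
def tcp(X,Z,th,Y=0): # far inner rim (underside) at station X,Z
    Rs=Ro.from_euler("z",SY,degrees=True); Rp=Rs*Ro.from_euler("y",th,degrees=True)
    return SP+Rs.apply([X,Y,Z])+Rp.apply([-.122,0,GZ]),tool(SY,th)
E
python3 - <<'E'
from plan import *
o=robot.get_obs(); print(o["width"],o["finger_force"],o["tool_pos"],o["wrist_force"])
p,R=now()
P,Q=tcp(.048,.110,0); P2,Q2=tcp(.048,.085,30); print(P,P2,tcp(.048,.033,30)[0])
p,R=rows(p,R,[(P,Q,12),(P2,Q2,6)],15)
E
```

```text
0.02198239799604987 29.931095838546753 [ 0.48772461 -0.2895324   0.33977142] [ 0.10056701  0.40316223 -1.29378476]
[0.53469135 0.18122436 0.3246    ] [0.65383934 0.21426702 0.33184905] [0.65383934 0.21426702 0.27984905]
[-1, 39, 1, -0.001, 0.001, -0.028, 15],[-2, 39, 1, -0.0, 0.001, -0.028, 15],[-3, 39, 1, -0.001, 0.001, -0.028, 15],[-5, 39, 1, -0.0, 0.0, -0.028, 15],[-6, 39, 1, -0.001, 0.001, -0.029, 15],[-7, 39, 1, -0.0, 0.0, -0.028, 15],[-8, 39, 1, -0.001, 0.001, -0.029, 15],[-9, 39, 1, -0.0, 0.0, -0.028, 15],[-10, 38, 2, -0.001, 0.001, -0.029, 15],[-11, 38, 1, -0.0, 0.0, -0.028, 15],[-12, 38, 2, -0.001, 0.001, -0.029, 15],[-13, 37, 1, -0.0, 0.0, -0.028, 15],  | [0.5349 0.1814 0.3247]
[-21, 0, -1, -0.0, 0.087, -0.0, 15],[-20, 0, -3, -0.0, 0.087, -0.0, 15],[-20, 0, -5, -0.0, 0.087, -0.0, 15],[-20, 0, -6, -0.0, 0.088, -0.0, 15],[-19, 0, -8, 0.0, 0.087, -0.0, 15],[-18, 0, -10, 0.0, 0.088, -0.0, 15],  | [0.6541 0.2145 0.3316]
```

Call:
{"method": "step_arm", "body": {
  "commands": [
    [[-1,39,1,0,0,-0.028,15],[-2,39,1,0,0,-0.028,15],[-3,39,1,0,0,-0.028,15],[-5,39,1,0,0,-0.028,15],[-6,39,1,0,0,-0.029,15],[-7,39,1,0,0,-0.028,15],[-8,39,1,0,0,-0.029,15],[-9,39,1,0,0,-0.028,15],[-10,38,2,0,0,-0.029,15],[-11,38,1,0,0,-0.028,15],[-12,38,2,0,0,-0.029,15],[-13,37,1,0,0,-0.028,15],[-21,0,-1,0,0.087,0,15],[-20,0,-3,0,0.087,0,15],[-20,0,-5,0,0.087,0,15],[-20,0,-6,0,0.088,0,15],[-19,0,-8,0,0.087,0,15],[-18,0,-10,0,0.088,0,15],[0,0,0,0,0,0,15],[0,0,0,0,0,0,15]]
  ]
}}

```text
time: 8.2
tool_pos: [0.6531, 0.2149, 0.3263]
ee_rot: [3.141, -0.525, -2.871]
wrist_force: [0.2, 0.0, -1.1]
width: 0.0219
finger_force: 29.9
```

```bash
cat > look.py <<'E'
import sys
from plan import *
n=sys.argv[1]
s=eyes.snapshot("side"); t=eyes.snapshot("top")
p,R=now(); print("p",p,"err to model tilt",np.round((tool(SY,float(sys.argv[2])).inv()*R).as_rotvec(),3))
# predicted plate outline from the tool pose
Rp=R*(tool(0,0).inv())
def body(b): return p+Rp.apply(np.array(b)-[-.09,0,GZ])
eye=[(.032,.018,0.005),(-.032,.018,.005),(-.032,-.018,.005),(.032,-.018,.005)]
out=[(.042,.028,.005),(-.112,.028,.005),(-.112,-.028,.005),(.042,-.028,.005)]
Rs=Ro.from_euler("z",SY,degrees=True); 
hd=[SP+Rs.apply(v) for v in((.038,.006,.053),(-.038,.006,.053),(-.038,-.006,.053),(.038,-.006,.053))]
print("eye in station mm",np.round(Rs.inv().apply([body(b) for b in eye]-SP)*1000).tolist())
res=[]
for im,(x0,y0,x1,y1) in((s,(205,80,335,190)),(t,(85,80,215,225))):
    k=6 if im is s else 5
    a=cv2.resize(im["color"][y0:y1,x0:x1],None,fx=k,fy=k,interpolation=cv2.INTER_CUBIC)
    for pts,c in((eye,(0,255,0)),(out,(0,255,0)),(None,(255,255,0))):
        P=np.array(hd) if pts is None else np.array([body(b) for b in pts])
        u=((w2px(im,P)-[x0,y0]+.5)*k).astype(int); cv2.polylines(a,[u.reshape(-1,1,2)],True,c,1)
    res.append(a)
a,b=res; b=cv2.resize(b,None,fx=.6,fy=.6); a=cv2.resize(a,None,fx=.5,fy=.5)
h=max(a.shape[0],b.shape[0]); f=lambda x:cv2.copyMakeBorder(x,0,h-x.shape[0],0,0,0)
cv2.imwrite("pics/"+n,cv2.cvtColor(np.hstack([f(a),f(b)]),cv2.COLOR_RGB2BGR))
E
python3 look.py b.png 30
```

```text
p [0.65273948 0.21476832 0.3279135 ] err to model tilt [-0. -0.  0.]
eye in station mm [[50.0, 19.0, 85.0], [-6.0, 19.0, 117.0], [-6.0, -17.0, 117.0], [50.0, -17.0, 85.0]]
```

View pics/b.png

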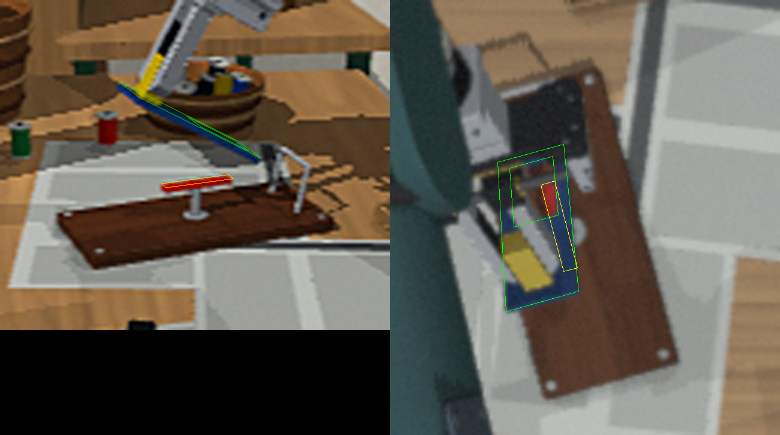

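Run:
```python
from plan import *
p,R=now()
p,R=rows(p,R,[(*tcp(.046,.032,30),5),(*tcp(.012,.032,30),4)],15)
```

```text
[-5, 0, 9, 0.0, 0.0, -0.0, 15],[-5, 0, 9, 0.0, 0.0, -0.0, 15],[-5, 0, 8, 0.0, 0.0, -0.0, 15],[-4, 0, 9, 0.0, 0.0, -0.0, 15],[-5, -1, 8, 0.0, 0.0, -0.0, 15],  | [0.6523 0.2136 0.2787]
[7, 0, 4, 0.0, 0.0, -0.0, 15],[8, 0, 4, 0.0, 0.0, -0.0, 15],[7, 0, 5, 0.0, 0.0, -0.0, 15],[8, 0, 4, 0.0, 0.0, -0.0, 15],  | [0.6191 0.2044 0.2789]
```

Call:
{"method": "step_arm", "body": {
  "commands": [
    [[-5,0,9,0,0,0,15],[-5,0,9,0,0,0,15],[-5,0,8,0,0,0,15],[-4,0,9,0,0,0,15],[-5,-1,8,0,0,0,15],[0,0,0,0,0,0,15],[0,0,0,0,0,0,15]]
  ]
}}

```text
time: 9.18
tool_pos: [0.6531, 0.2137, 0.2785]
ee_rot: [3.142, -0.524, -2.871]
wrist_force: [0.4, 0.4, -2.0]
width: 0.0218
finger_force: 29.9
```

```bash
python3 look.py c.png 30
```

```text
p [0.65315083 0.21376951 0.27893928] err to model tilt [-0.    -0.001  0.   ]
eye in station mm [[50.0, 18.0, 36.0], [-6.0, 18.0, 68.0], [-6.0, -18.0, 68.0], [50.0, -18.0, 36.0]]
```

View pics/c.png

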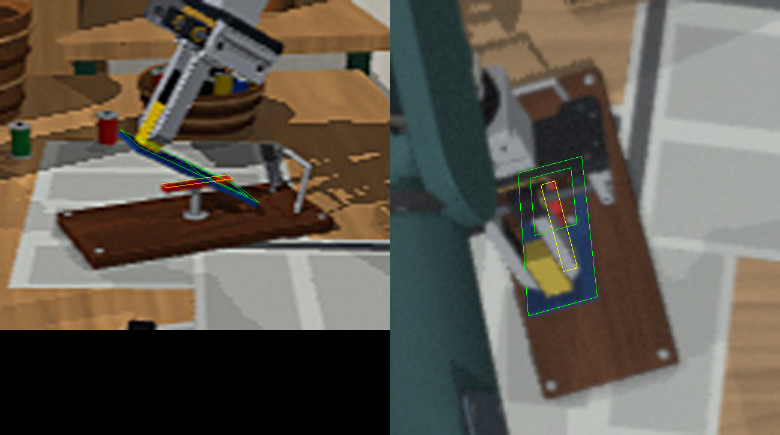

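Run:
```python
from plan import *
p,R=now()
p,R=rows(p,R,[(*tcp(.012,.032,30),5),(*tcp(.012,.032,0),8)],15)
```

```text
[6, 0, 4, 0.0, 0.0, -0.0, 15],[6, 0, 3, 0.0, 0.0, -0.0, 15],[6, 0, 4, 0.0, 0.0, -0.0, 15],[6, 0, 3, 0.0, 0.0, -0.0, 15],[6, 0, 4, 0.0, 0.001, -0.0, 15],  | [0.6194 0.2044 0.2783]
[11, 0, 11, 0.0, -0.065, -0.0, 15],[12, 0, 10, 0.0, -0.066, -0.0, 15],[13, 0, 10, 0.0, -0.065, -0.0, 15],[13, 0, 9, 0.0, -0.066, -0.0, 15],[14, 0, 8, 0.0, -0.065, -0.0, 15],[15, 0, 7, 0.0, -0.066, -0.0, 15],[15, 0, 6, 0.0, -0.065, -0.0, 15],[15, 0, 4, 0.0, -0.066, -0.0, 15],  | [0.5001 0.1714 0.247 ]
```

Call:
{"method": "step_arm", "body": {
  "commands": [
    [[6,0,4,0,0,0,15],[6,0,3,0,0,0,15],[6,0,4,0,0,0,15],[6,0,3,0,0,0,15],[6,0,4,0,0,0,15],[0,0,0,0,0,0,15],[11,0,11,0,-0.065,0,15],[12,0,10,0,-0.066,0,15],[0,0,0,0,0,0,15],[0,0,0,0,0,0,15]]
  ]
}}

```text
time: 10.52
tool_pos: [0.5906, 0.1964, 0.2704]
ee_rot: [3.142, -0.393, -2.871]
wrist_force: [-0.2, 0.3, -0.6]
width: 0.0219
finger_force: 29.9
```

```bash
python3 look.py d.png 22.5
python3 - <<'E'
from plan import *
p,R=now()
p,R=rows(p,R,[(*tcp(.012,.032,0),6),(*tcp(.028,.018,0),3),(*tcp(.028,.0155,0),1)],15)
E
```

```text
p [0.59083911 0.19643594 0.27012539] err to model tilt [-0.  0.  0.]
eye in station mm [[17.0, 18.0, 30.0], [-42.0, 18.0, 54.0], [-43.0, -18.0, 54.0], [17.0, -18.0, 30.0]]
[13, 0, 10, 0.0, -0.065, -0.0, 15],[14, 0, 9, 0.0, -0.066, -0.0, 15],[14, 0, 8, 0.0, -0.065, -0.0, 15],[15, 0, 7, 0.0, -0.066, -0.0, 15],[15, 0, 6, 0.0, -0.065, -0.0, 15],[15, 0, 4, 0.0, -0.066, -0.0, 15],  | [0.4997 0.1712 0.2468]
[-5, 0, 5, 0.0, 0.0, -0.0, 15],[-6, 0, 5, 0.0, 0.0, -0.0, 15],[-5, 0, 4, 0.0, 0.0, -0.0, 15],  | [0.5151 0.1755 0.2328]
[0, 0, 3, 0.0, 0.0, -0.0, 15],  | [0.5151 0.1755 0.2298]
```

View pics/d.png

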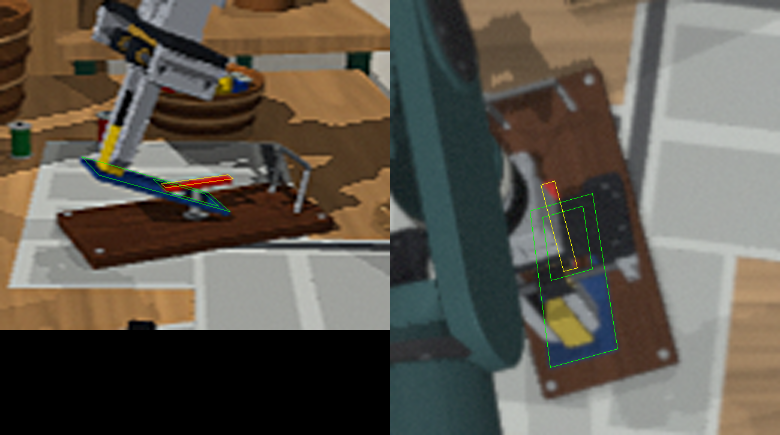

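Call:
{"method": "step_arm", "body": {
  "commands": [
    [[3,0,1,0,0,0,15],[13,0,10,0,-0.065,0,15],[14,0,9,0,-0.066,0,15],[14,0,8,0,-0.065,0,15],[14,0,6,0,-0.066,0,15],[14,0,6,0,-0.065,0,15],[14,0,4,0,-0.066,0,15],[0,0,0,0,0,0,15],[0,0,0,0,0,0,15]]
  ]
}}

```text
time: 11.75
tool_pos: [0.4996, 0.1712, 0.2479]
ee_rot: [3.142, -0.0, -2.871]
wrist_force: [-0.2, 0.2, -1.5]
width: 0.0217
finger_force: 29.9
```

```bash
python3 look.py e.png 0
python3 - <<'E'
from plan import *
p,R=now()
p,R=rows(p,R,[(*tcp(.028,.018,0),4),(*tcp(.028,.0155,0),1)],15)
E
```

```text
p [0.49983691 0.17124109 0.24784347] err to model tilt [-0. -0.  0.]
eye in station mm [[12.0, 18.0, 38.0], [-52.0, 18.0, 38.0], [-52.0, -18.0, 38.0], [12.0, -18.0, 38.0]]
[-4, 0, 4, 0.0, 0.0, -0.0, 15],[-4, 0, 4, 0.0, 0.0, -0.0, 15],[-4, 0, 4, 0.0, 0.0, -0.0, 15],[-4, 0, 3, 0.0, 0.0, -0.0, 15],  | [0.5153 0.1755 0.2328]
[0, 0, 3, 0.0, 0.0, -0.0, 15],  | [0.5153 0.1755 0.2298]
```

View pics/e.png

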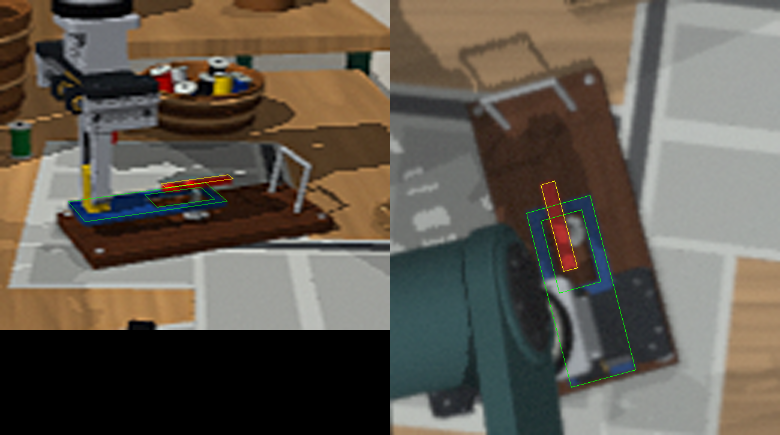

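The plate is level below the head, with the stud through its eye. I lower it, release and retract.

Call:
{"method": "step_arm", "body": {
  "commands": [
    [[-4,0,4,0,0,0,15],[-4,0,4,0,0,0,15],[-4,0,4,0,0,0,15],[-4,0,3,0,0,0,15],[0,0,2,0,0,0,15],[0,0,0,0,0,0,15],[0,0,0,0,0,0,15]]
  ]
}}

```text
time: 12.72
tool_pos: [0.5144, 0.1753, 0.2307]
ee_rot: [3.142, 0.0, -2.871]
wrist_force: [-0.4, -0.3, -0.5]
width: 0.0219
finger_force: 29.9
```

Call:
{"method": "step_arm", "body": {
  "commands": [
    [[0,0,1,0,0,0,15],[0,0,0,0,0,0,15],[0,0,0,0,0,0,70],[0,0,0,0,0,0,70],[0,0,0,0,0,0,70],[0,0,0,0,0,0,70],[0,0,0,0,0,0,70],[0,0,0,0,0,0,70],[0,0,-20,0,0,0,70],[0,0,-40,0,0,0,70],[0,0,-50,0,0,0,70],[40,0,-40,0,0,0,70],[50,0,0,0,0,0,70],[50,0,0,0,0,0,70],[0,0,0,0,0,0,70],[0,0,0,0,0,0,70]]
  ]
}}

```text
time: 14.72
tool_pos: [0.3798, 0.138, 0.38]
ee_rot: [-3.142, 0.002, -2.871]
wrist_force: [0.6, 0.7, 1.2]
width: 0.0697
finger_force: 0.0
```

Run:
```python
from h import *
s=eyes.snapshot("side");t=eyes.snapshot("top")
a=cv2.resize(s["color"][100:190,205:335],None,fx=3,fy=3,interpolation=2);b=cv2.resize(t["color"][80:225,85:215],None,fx=3,fy=3,interpolation=2)
a=cv2.copyMakeBorder(a,0,b.shape[0]-a.shape[0],0,0,0)
cv2.imwrite("pics/f.png",cv2.cvtColor(np.hstack([a,b]),cv2.COLOR_RGB2BGR))
for q in("spare_plate","glue_gun"): print(q,[np.round(px2w(t,r["xy"],0),3) for r in models.tip_of(t,q)[:1]])
```

```text
spare_plate [array([ 0.617, -0.127,  0.   ])]
glue_gun [array([ 0.771, -0.197,  0.   ])]
```

View pics/f.png

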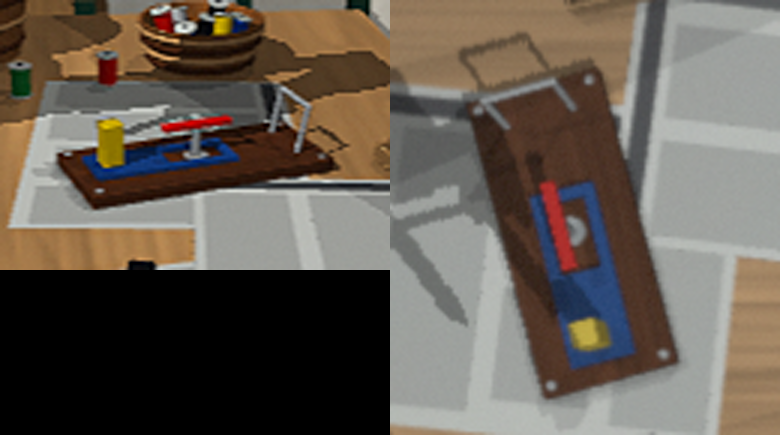

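The plate lies flat on the board. The stud comes up through its eye (px 573,232) with the red head above it, and the gripper is clear.

```bash
python3 -c "
from bench import robot
print(robot.close_job())"
```

```text
the job is handed in; nothing more can be done
None
```

The yellow-knob drip plate lies flat on the glue-gun board with the stud through its eye and the red head above it. I let go of it, backed the gripper clear and handed the job in at about 15 s, without touching the other plate or the glue gun.

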